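# Gauge the sleeve, stow it and lid the tin

## Robot

A 6-joint arm with a two-finger parallel gripper is mounted at the origin on the work surface. World frame = base frame: x ahead of the robot, y to its left, z up, the work surface at z = 0. Lengths are in m, angles in rad, forces in N, time in s.
With the tool pointing down it reaches from about 0.35 to 0.775 m from the base axis. Payload 5.5 kg.
Tool frame: the origin (TCP) lies on the centre line of the jaws, within the pads' length; the fingertips stand 11 mm ahead of it and the grasp point (between the pads) lies 8 mm behind it; z points along the fingers, y is the line along which they close (so a half turn about z gives the same grasp; the last joint's range is limited). The gripper opens to 85 mm and grips with 20 to 120 N. Pads are 22 mm wide; open, the fingers measure 114 mm over their backs; the gripper's body (76 mm by 85 mm) begins 54 mm behind the grasp point. The pads swing forward as they close: fully open they stand 13 mm farther back than shut.
Start: joints at [-1.295, 0.313, 0.046, 1.304, 0, 1.431], TCP at [0.232, -0.526, 0.242] pointing down, gripper open.
Joint ranges: [-2.76, 2.76], [-0.86, 1.69], [-1.03, 1.26], [-2.2, 2.34], [-1.47, 1.5], [-3.14, 3.14]. Speed limits (rad/s): [2.57, 2.57, 3.14, 3.14, 3.14, 3.14].

## Interface

Orientations are given as a unit quaternion [w, x, y, z].
In Python, from workcell import env, viewer, order, models gives the robot as it stands.
- The arm moves only by the tool drive_tool, never from a script. Its argument "series" is a list that holds one entry, the list of rows, each a list of 6 numbers: the shift along the tool's x, y, z each as a share of 120 mm, from -1 to 1, then the turn, a rotation vector about the tool's x, y, z each as a share of 180 degrees, from -1 to 1. A call has 1 to 20 rows; each row shifts and turns the commanded pose from where the row before left it, along the tool's axes as they then stand; what a row does not reach is not made up. A row lasts 1/8 s, in which the tool goes at most 62.5 mm and 10.7 degrees, less where a joint would pass 70% of its speed; a pose out of reach is approached as far as the arm can. A call with a number of a shift or a turn outside -1 to 1 is refused whole. A call with a gripper value outside its range is refused whole. "jaw" is the opening, from -1 (shut) to 1 (fully open), set as the call begins (left out, the last holds). The fingers move at their own pace and stop on an object; "grip_force" is the grip in N (left out, the last holds). Time passes only in rows, so rows that do not move let the fingers close. It gives the time, the measured TCP pose, the force, the opening and the grip force at its end, in the units of the state.
- env.get_state(): the state, without advancing time (a new reading comes with each control period).
- viewer.read_camera(name): name is "scene" or "top" or "wrist"; returns the picture (400x640x3 uint8, red, green, blue); there is no depth.
- viewer.camera_info(name): a dict with "intrinsics" (3x3 intrinsics, pixels), "R" (3x3) and "t" (3): a world point X has camera coordinates R X + t; the wrist camera has in their place "T_tool_cam" (4x4, takes a point from camera to tool coordinates, whose origin is the TCP and whose axes are the flange's). Camera axes: x right, y down, z forward; pixel columns grow to the right and rows downward; lengths in m; the calibration is good to about 2 mm. A picture is of the moment at which its call begins: read the wrist's pose just before it. camera_info takes no time and is no camera call.
- order.hand_in(): hands the job in; it is judged then, once.
Trained networks look in the newest picture that a camera, given by its name, has taken for a name from the list of things; names that differ only in an ending like _2 or _b are one class to them, and where a whole thing is asked for, a point or a joint stands for the part that bears it (a point fixed in the world has none). Each returns a list of dicts, best first, with "score" (0 to 1); they miss things now and then, are a little off and sometimes report something else, mostly with a low value. They report only what shows in the picture. A call takes as long as a camera call. They do not tell look-alikes from the thing itself.
- models.silhouettes(label, camera): "region" (400x640 bool, what is visible of it) and "location" ([column, row] in pixels, amid what is visible of it).
The state is a dict: "clock": time; "joint_pos": joint angles; "qvel": joint speeds; "tau": joint torques, N m; "tcp_pos": TCP position; "orientation": TCP orientation; "wrist_force": force on the tool from outside, world axes, zero at the start; "ft_torque": the same for the moment, N m; "finger_gap": finger opening in m; "grip_force": force on a finger pad.
Only numpy, scipy, OpenCV 4.12 (cv2) and the standard library are available. Lean on these libraries where they do the work, as an engineer would, in place of code of your own. Each camera call takes 0.05 s, during which the arm holds its last target. There are 200 camera calls.

## Task

Of the two brass sleeves, find the one that slides over the gauge pin: push it right down the pin to the block, then lift it off and put it in the open tin, and leave the other sleeve standing on the bench. Then take the tin's lid from its sloping rest and set it on the tin, lowering it rather than dropping it, so that it sits fully home and level all round. Keep the tin upright and do not disturb the other things on the bench.

Things in the scene. Friction and masses are not known exactly. Their poses are not given: they have to be found in the camera images.
- tin: Open round bare-steel tin, loose, standing on the bench: outside diameter 144, height 90, wall 4 (inside diameter 136), floor 5 thick, 0.6 kg. Origin: centre of its underside; z up. It may stand in any of three places.
- tin_rim (a point): Centre of the tin's mouth, at rim height, 90 above its underside; z up along the tin's axis.
- lid: Loose round steel lid, 0.25 kg: flange diameter 150, 5 thick; plug below it 8 deep, diameter 126 tapering to 112, that enters the tin's mouth; on top in the middle a black round knob, diameter 26, 35 tall. Origin: on the axis at the flange's underside, the face that sits on the rim; z out through the knob. At the start it lies on the rest, axis leaning 30 degrees towards the robot's side.
- lid_knob (a point): Point inside the knob on the lid's axis, 28 along z from the lid's origin (23 above the top face of the flange, 12 below the knob's top); axes as the lid's.
- lid_rest: Fixed dark steel sloping rest, 160 x 130 on the bench, 93 high at its back: a sheet inclined 30 degrees, low edge towards -x of its own frame (roughly the robot), with two round pegs (10 thick, 18 tall) near the low edge that stop the lid from sliding. Origin: centre of its underside. Stands in one of three places.
- gauge: Fixed gauge: aluminium block 90 x 90 x 20 with an upright steel pin in its middle, diameter 24, 50 tall, the last 8 tapering to diameter 12. Origin: centre of the underside; z up. Stands in one of three places.
- gauge_seat (a point): On the pin's axis at the top face of the block, 20 above the bench: where the bottom of a fitting sleeve comes to rest.
- gauge_tip (a point): Tip of the gauge pin, 70 above the bench.
- sleeve_a: Brass sleeve (thick tube) standing upright, outside diameter 46, 64 tall, bore diameter 28 all the way through: it slides over the 24 pin. 0.15 kg. Origin: centre of its lower end; z along its axis, up. It and sleeve_b swap places between starts.
- sleeve_a_mid (a point): Centre of sleeve_a, 32 above its lower end.
- sleeve_b: Brass sleeve standing upright, the same outside (diameter 46, 64 tall) but bore diameter 19: too tight for the pin. 0.15 kg. Origin: centre of its lower end; z along its axis, up.
- screwdriver: Bystander: green-handled screwdriver, 190 long, lying on the bench between the task's things; handle 30 thick at most.
- tape: Bystander: yellow tape measure, 70 x 36 x 60 tall, standing on the bench between the task's things.
- wrench: Bystander: steel wrench, 170 long, lying flat near the far edge of the bench.
- jar: Bystander: closed amber glass jar, diameter 68, 100 tall, near the far edge of the bench.
- mug: Bystander: white mug, diameter 76, 85 tall, at the far edge of the bench.
There are look-alikes about, which are no part of the job. What is shaped like the sleeve_a but green or purple is not meant.

How it is judged:
On the way, in this order (a step that is already met when the one before it is completed fails the run):
1. the fitting sleeve has been slid right down the gauge pin, its lower end within 4 mm of the block (z of sleeve_a in the frame of gauge_seat between -0.004 and 0.004 m and horizontal distance between sleeve_a and gauge_seat below 0.005 m and angle between sleeve_a's own z axis and vertical below 0.08 rad), for 0.2 s.
2. the fitting sleeve is in the tin, before the lid goes on (horizontal distance between sleeve_a_mid and tin below 0.06 m and z of sleeve_a_mid in the frame of tin between 0.005 and 0.075 m and not (horizontal distance between lid and tin_rim below 0.008 m and z of lid in the frame of tin_rim between -0.003 and 0.003 m and angle between lid's own z axis and vertical below 0.035 rad and angle between the z axis of lid and the z axis of tin, either way round below 0.035 rad)), for 0.2 s.
At the end, for the whole second after the job is handed in: The fitting sleeve lies or stands inside the tin, the tin upright on the bench; the lid is on the tin within 8 mm of its axis, flange on the rim within 3 mm and level within 2 degrees; the tight sleeve stands upright on the bench; lid and tin are at rest (horizontal distance between lid and tin_rim below 0.008 m and z of lid in the frame of tin_rim between -0.003 and 0.003 m and angle between lid's own z axis and vertical below 0.035 rad and angle between the z axis of lid and the z axis of tin, either way round below 0.035 rad and horizontal distance between sleeve_a_mid and tin below 0.06 m and z of sleeve_a_mid in the frame of tin between 0.005 and 0.075 m and angle between tin's own z axis and vertical below 0.05 rad and height (world z) of tin below 0.01 m and height (world z) of sleeve_b below 0.006 m and angle between sleeve_b's own z axis and vertical below 0.08 rad and linear speed of each of lid, tin below 0.02 m/s); the robot touches nothing.
It fails at once if the lid is dropped: out of the fingers over the tin, more than 20 mm above its seat (horizontal distance between lid and tin_rim below 0.07 m and z of lid in the frame of tin_rim above 0.02 m and contact force between the fingers and lid below 0.05 N and contact force between lid and anything else below 0.05 N).
It fails at once if the tin is tipped by more than 20 degrees (angle between tin's own z axis and vertical above 0.35 rad).
It fails at once if a bystander is moved by more than 40 mm or knocked over (distance of any of screwdriver, tape, wrench, jar, mug from where it was at the start of the episode above 0.04 m or angle between any of tape, jar, mug's own z axis and vertical above 0.5 rad).
It also fails if it takes over 64 s, if anything falls off the work surface, if the arm or the gripper's body presses on something with over 40 N, if the wrist force passes 120 N, or if a joint passes its speed limit or range.

## Working session

There is one attempt and no reset: what is moved stays moved. The work goes in short steps, Python scripts to look and compute and a tool call to move; the robot and the scene stay as the last step left them, time stands still between calls to the robot, and variables do not carry over. Pictures are saved under pics/ and viewed, at most 10 in all, crops included, and the job is handed in when it is done.

Besides the shell and the picture viewer there is one more tool, called after "Call:" by a JSON object that holds its "fn" and its "kwargs", one argument or row to a line. drive_tool: Moves the arm, as the interface text tells. Its arguments: {"type":"object","properties":{"series":{"type":"array"},"jaw":{"type":"number"},"grip_force":{"type":"number"}},"required":["series"]}

```bash
ls; mkdir -p pics; python3 - <<'E'
from workcell import env, viewer, models
import cv2, numpy as np
s=env.get_state(); print({k:np.round(v,4) for k,v in s.items()})
for c in ("scene","top"):
    im=viewer.read_camera(c); cv2.imwrite(f"pics/{c}0.png",cv2.cvtColor(im,cv2.COLOR_RGB2BGR))
    i=viewer.camera_info(c); print(c,{k:np.round(v,4).tolist() for k,v in i.items() if k in("intrinsics","R","t")})
    for l in("tin","lid","lid_rest","gauge","sleeve_a"):
        print(l,[(round(d["score"],2),np.round(d["location"]).tolist(),int(d["region"].sum())) for d in models.silhouettes(l,c)])
print(np.round(viewer.camera_info("wrist")["T_tool_cam"],4).tolist())
E
```

```text
pics
{'clock': np.float64(0.0), 'joint_pos': array([-1.2946,  0.314 ,  0.045 ,  1.3036, -0.    ,  1.4312]), 'qvel': array([-0.    , -0.0009,  0.0012,  0.0003,  0.0003, -0.001 ]), 'tau': array([ 7.00000e-04, -4.80632e+01,  2.98530e+01,  1.93000e-02,
       -2.00000e-04,  0.00000e+00]), 'tcp_pos': array([ 0.2321, -0.5256,  0.2414]), 'orientation': array([-9.000e-04,  9.785e-01,  2.064e-01, -1.000e-04]), 'wrist_force': array([-0.0734, -0.4533,  0.0637]), 'ft_torque': array([-0.0367, -0.0116, -0.0156]), 'grip_force': np.float64(0.0), 'finger_gap': np.float64(0.0852)}
scene {'intrinsics': [[441.1056, 0.0, 322.2251], [0.0, 441.1056, 202.3692], [0.0, 0.0, 1.0]], 'R': [[-0.7411, 0.6713, -0.0057], [0.5546, 0.6075, -0.5686], [-0.3783, -0.4245, -0.8226]], 't': [0.446, -0.2786, 1.375]}
tin [(0.89, [435.0, 271.0], 3953), (0.6, [280.0, 124.0], 994)]
lid [(0.64, [279.0, 125.0], 1043)]
lid_rest [(0.71, [272.0, 142.0], 1398)]
gauge [(0.73, [312.0, 224.0], 1135)]
sleeve_a [(0.83, [326.0, 168.0], 431), (0.67, [410.0, 206.0], 456), (0.66, [387.0, 223.0], 466), (0.58, [368.0, 187.0], 425)]
top {'intrinsics': [[418.2977, 0.0, 322.3078], [0.0, 418.2977, 202.8457], [0.0, 0.0, 1.0]], 'R': [[0.0073, -0.9997, 0.0235], [-0.9914, -0.0103, -0.1307], [0.1309, -0.0223, -0.9912]], 't': [-0.0236, 0.591, 0.866]}
tin [(0.77, [175.0, 236.0], 4693)]
lid [(0.72, [462.0, 256.0], 3603)]
lid_rest [(0.65, [434.0, 233.0], 1331)]
gauge [(0.58, [319.0, 193.0], 1664)]
sleeve_a [(0.85, [260.0, 245.0], 340), (0.82, [305.0, 275.0], 300), (0.71, [250.0, 292.0], 387), (0.61, [360.0, 245.0], 363)]
[[0.0011, -0.9449, -0.3275, 0.0848], [1.0, 0.001, 0.0003, 0.0006], [0.0, -0.3275, 0.9449, -0.1322], [0.0, 0.0, 0.0, 1.0]]
```

View pics/top0.png

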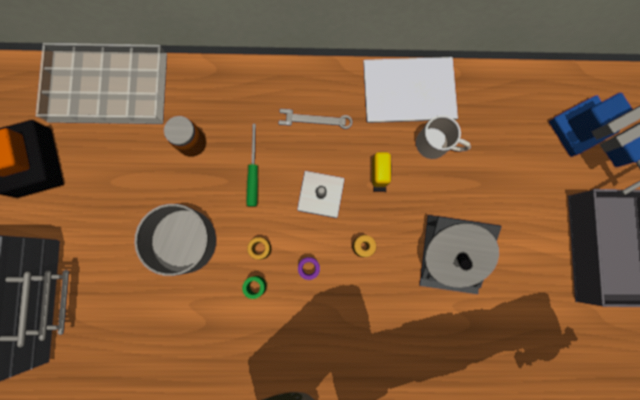

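View pics/scene0.png

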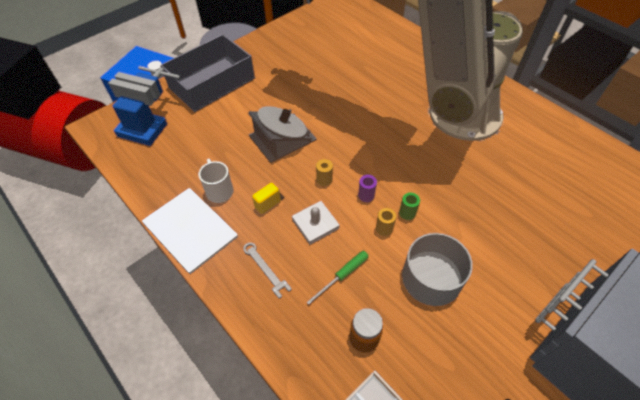

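Top view: tin (175,240), brass sleeves at (259,247) with a seemingly wide bore and at (365,246) with a narrow one. The look-alikes are green (254,287) and purple (309,268). The gauge is at (321,192), and the lid on its rest at (462,255) with the knob towards the robot. Both brass ones fit the description by colour, so next I confirm the bore in one crop and fit positions from both cameras.

```bash
cat > h.py <<'E'
from workcell import env, viewer, order, models
import cv2, numpy as np
from scipy.optimize import minimize
from scipy.spatial.transform import Rotation as Rn
def cam(n):
    i=viewer.camera_info(n); K=np.array(i["intrinsics"])
    if n!="wrist": return K,np.array(i["R"]),np.array(i["t"])
    s=env.get_state(); q=s["orientation"]
    T=np.eye(4); T[:3,:3]=Rn.from_quat([q[1],q[2],q[3],q[0]]).as_matrix(); T[:3,3]=s["tcp_pos"]
    W=np.linalg.inv(T@np.array(i["T_tool_cam"])); return K,W[:3,:3],W[:3,3]
def proj(c,X):
    K,R,t=c; p=(K@(R@np.atleast_2d(X).T+t[:,None])); return (p[:2]/p[2]).T
def ray(c,uv,z):
    K,R,t=c; d=R.T@np.linalg.inv(K)@[uv[0],uv[1],1]; o=-R.T@t; return o+d*(z-o[2])/d[2]
a=np.linspace(0,2*np.pi,48,endpoint=False)
def ring(r,z): return np.c_[r*np.cos(a),r*np.sin(a),0*a+z]
def hullmask(p,w=640,h=400):
    m=np.zeros((h,w),np.uint8); hp=cv2.convexHull(p.astype(np.float32))
    cv2.fillConvexPoly(m,np.round(hp*16).astype(np.int32),255,cv2.LINE_AA,4); return m/255.
def hullof(reg):
    m=reg.astype(np.uint8); n,l,st,_=cv2.connectedComponentsWithStats(m); m=(l==1+st[1:,4].argmax())
    ys,xs=np.nonzero(m); return hullmask(np.c_[xs,ys])
def fit(P,pose,x0,views,step):
    "P body points, pose(x)->(R,t), views [(cam,mask)]"
    def f(x):
        R,t=pose(x); X=P@R.T+t
        return sum(np.abs(hullmask(proj(c,X))-m).sum()/m.sum() for c,m in views)
    x0=np.array(x0,float); S=np.vstack([x0]+[x0+d for d in np.diag(step)])
    r=minimize(f,x0,method="Nelder-Mead",options=dict(initial_simplex=S,xatol=1e-5,fatol=1e-5,maxiter=600)); return r.x,r.fun
SLEEVE=np.vstack([ring(.023,0),ring(.023,.064)]); TIN=np.vstack([ring(.072,0),ring(.072,.09)])
LID=np.vstack([ring(.075,0),ring(.075,.005),ring(.013,.04),ring(.056,-.008)])
b=np.array([[i,j,k] for i in(-.045,.045) for j in(-.045,.045) for k in(0,.02)]); GAUGE=np.vstack([b,ring(.012,.062),ring(.006,.07)])
xy=lambda x:(np.eye(3),np.array([x[0],x[1],0]))
xyw=lambda x:(Rn.from_euler("z",x[2]).as_matrix(),np.array([x[0],x[1],0]))
lidp=lambda x:(Rn.from_euler("ZY",[x[3],-np.pi/6]).as_matrix(),np.array(x[:3]))
def near(l,c,uv):
    return min(models.silhouettes(l,c),key=lambda d:np.hypot(*(np.array(d["location"])-uv)))
E
python3 - <<'E'
from h import *
ims={c:viewer.read_camera(c) for c in("top","scene")}; C={c:cam(c) for c in ims}
t=cv2.cvtColor(ims["top"],cv2.COLOR_RGB2BGR); s=cv2.cvtColor(ims["scene"],cv2.COLOR_RGB2BGR)
cr=lambda im,u,v:cv2.resize(im[v-28:v+28,u-36:u+36],None,fx=5,fy=5,interpolation=cv2.INTER_CUBIC)
cv2.imwrite("pics/crop1.png",np.vstack([np.hstack([cr(t,259,247),cr(t,365,246)]),np.hstack([cr(s,387,223),cr(s,326,171)])]))
def run(l,P,pose,uvT,uvS,x0,step):
    M={c:hullof(near(l,c,uv)["region"]) for c,uv in(("top",uvT),("scene",uvS))}
    for cs in(("top",),("scene",),("top","scene")):
        if len(x0)>3 and len(cs)<2: continue
        x,f=fit(P,pose,x0,[(C[c],M[c]) for c in cs],step); print(l,cs,np.round(x,4),round(f,3))
g=lambda uv,z:ray(C["top"],uv,z)[:2]
run("sleeve_a",SLEEVE,xy,(259,247),(387,223),g((259,247),.06),[.01,.01])
run("sleeve_b",SLEEVE,xy,(365,246),(326,168),g((365,246),.06),[.01,.01])
run("tin",TIN,xy,(175,240),(435,271),g((175,240),.06),[.02,.02])
run("gauge",GAUGE,xyw,(320,193),(313,222),[*g((320,193),.02),.1],[.01,.01,.15])
L=g((462,255),.06); run("lid",LID,lidp,(462,255),(279,124),[*L,.06,-.1],[.01,.01,.01,.15])
for c,uv in(("screwdriver",(252,170)),("tape",(382,168))): print(c,g(uv,.03))
print("green",g((254,287),.064),"purple",g((309,268),.064),"brass ring",g((259,247.5),.064))
E
```

```text
sleeve_a ('top',) [0.4939 0.1151] 0.149
sleeve_a ('scene',) [0.4941 0.1194] 0.17
sleeve_a ('top', 'scene') [0.4926 0.1166] 0.377
sleeve_b ('top',) [ 0.4998 -0.1065] 0.092
sleeve_b ('scene',) [ 0.497  -0.1068] 0.21
sleeve_b ('top', 'scene') [ 0.4993 -0.1064] 0.306
tin ('top',) [0.5084 0.2867] 0.025
tin ('scene',) [0.5093 0.2892] 0.02
tin ('top', 'scene') [0.5088 0.2879] 0.056
gauge ('top',) [ 0.6154 -0.0143 -0.1733] 0.041
gauge ('scene',) [ 0.6153 -0.0114 -0.1692] 0.044
gauge ('top', 'scene') [ 0.6156 -0.0138 -0.1753] 0.116
lid ('top', 'scene') [ 0.4796 -0.3096  0.0562 -0.0557] 0.091
screwdriver [0.6636381  0.13662127]
tape [ 0.67168742 -0.15041034]
green [0.41315769 0.12038813] purple [0.45225075 0.00860047] brass ring [0.49343087 0.11238166]
```

View pics/crop1.png

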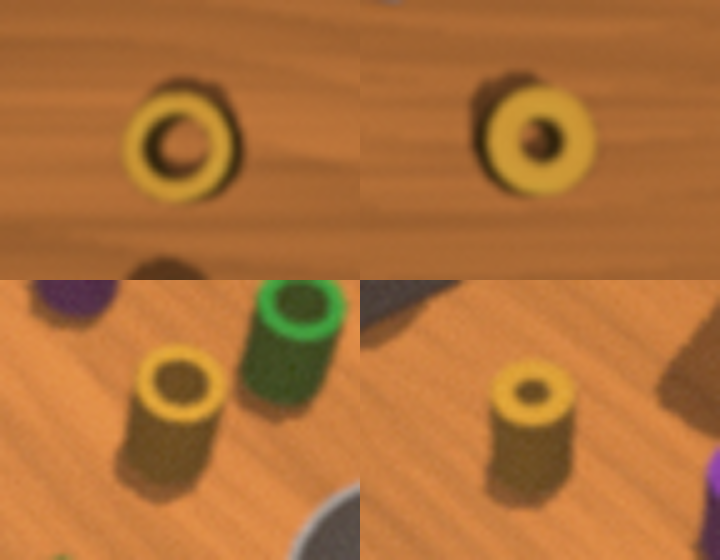

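Crop: the left column (top view (259,248), scene (387,220)) has a bore about 0.6 of the outside, i.e. 28/46, so that is sleeve_a. The right column, top view (365,246), has about 0.4 = 19/46, so that is sleeve_b. Green and purple are ruled out by colour. Moving above sleeve_a, about (0.493, 0.115).

Call:
{"fn": "drive_tool", "kwargs": {
  "series": [
    [[0,0,0,0,0,0.0442],[0,0,0,0,0,0.0442],[0,0,0,0,0,0.0442],[0.126,-0.314,0,0,0,0],[0.126,-0.314,0,0,0,0],[0.126,-0.314,0,0,0,0],[0.126,-0.314,0,0,0,0],[0.126,-0.314,0,0,0,0],[0.126,-0.314,0,0,0,0],[0.126,-0.314,0,0,0,0],[0.126,-0.314,0,0,0,0],[0.126,-0.314,0,0,0,0],[0.126,-0.314,0,0,0,0],[0.126,-0.314,0,0,0,0],[0.126,-0.314,0,0,0,0],[0.126,-0.314,0,0,0,0],[0.126,-0.314,0,0,0,0],[0.126,-0.314,0,0,0,0],[0.126,-0.314,0,0,0,0],[0.126,-0.314,0,0,0,0]]
  ],
  "jaw": 1,
  "grip_force": 40
}}

```text
clock: 3.7
tcp_pos: [0.4905, 0.0979, 0.2424]
orientation: [-0.008, 1.0, 0.014, -0.0]
wrist_force: [0.4, -0.1, -0.7]
finger_gap: 0.0853
grip_force: 0.0
```

Call:
{"fn": "drive_tool", "kwargs": {
  "series": [
    [[0,0,0,0,0,0],[0,0,0,0,0,0]]
  ]
}}

```text
clock: 3.95
tcp_pos: [0.4897, 0.0954, 0.2421]
orientation: [-0.007, 1.0, 0.012, -0.001]
wrist_force: [0.0, -0.4, 0.4]
finger_gap: 0.0851
grip_force: 0.0
```

```bash
cat >> h.py <<'E'
def pose():
    s=env.get_state(); q=s["orientation"]; R=Rn.from_quat([q[1],q[2],q[3],q[0]]); return s,np.array(s["tcp_pos"]),R
def go(target,Rt=None):
    "turn first, then shift: shares"
    s,p,R=pose(); Rt=R if Rt is None else Rt
    rv=(R.inv()*Rt).as_rotvec()/np.pi; d=Rt.inv().apply(np.array(target)-p)/.12
    print("turn",np.round(rv,4),"then shift",np.round(d,3))
DOWN=Rn.from_quat([1,0,0,0])
E
python3 - <<'E'
from h import *
s,p,R=pose(); print(s["clock"],p,R.as_matrix().round(4).tolist())
c=cam("wrist"); im=viewer.read_camera("wrist"); cv2.imwrite("pics/w1.png",cv2.cvtColor(im,cv2.COLOR_RGB2BGR))
g=proj(c,[.4935,.115,.064])[0]; print("expected",g)
for d in models.silhouettes("sleeve_a","wrist"): print(round(d["score"],2),np.round(d["location"]),d["region"].sum())
m=hullof(near("sleeve_a","wrist",g)["region"]); print(fit(SLEEVE,xy,[.4935,.115],[(c,m)],[.01,.01]))
# bright brass top ring
hsv=cv2.cvtColor(im,cv2.COLOR_RGB2HSV)
for d in models.silhouettes("gauge","wrist"): print("gauge",round(d["score"],2),np.round(d["location"]),d["region"].sum())
E
```

```text
3.95 [0.48971703 0.09543315 0.24214375] [[0.9997, 0.0242, -0.0013], [0.0242, -0.9996, 0.014], [-0.0009, -0.014, -0.9999]]
expected [302.95282026 171.08354424]
0.98 [505. 164.] 2798
0.82 [304. 175.] 1710
0.76 [297. 234.] 1900
0.68 [398. 202.] 2029
(array([0.49223857, 0.11551218]), np.float64(0.04908311841276933))
gauge 0.59 [433.  51.] 8487
```

View pics/w1.png

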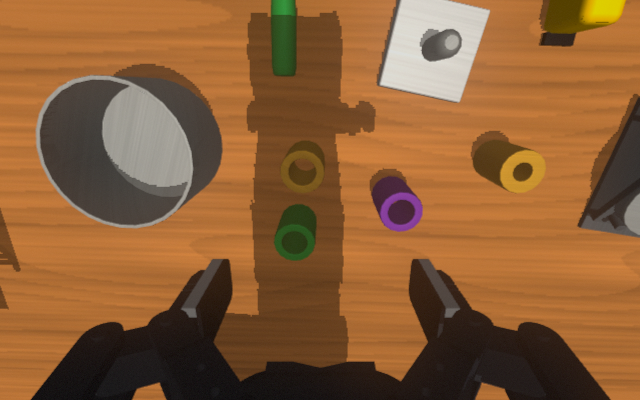

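Wrist view: sleeve_a at (303,168), green in front of it (295,232), purple (400,205), sleeve_b (515,168). The fit gives (0.4925, 0.1155), which agrees with the fixed cameras.

```bash
python3 - <<'E'
from h import *
go([.4927,.1155,.12],DOWN); go([.4927,.1155,.040],DOWN)
E
```

```text
turn [-0.0046  0.0001  0.0074] then shift [ 0.024 -0.17   1.02 ]
turn [-0.0046  0.0001  0.0074] then shift [ 0.024 -0.17   1.687]
```

Call:
{"fn": "drive_tool", "kwargs": {
  "series": [
    [[0,0,0,-0.0046,0,0.0074],[0.024,-0.17,0,0,0,0],[0,0,0.255,0,0,0],[0,0,0.255,0,0,0],[0,0,0.255,0,0,0],[0,0,0.255,0,0,0],[0,0,0,0,0,0],[0,0,0,0,0,0],[0,0,0,0,0,0]]
  ]
}}

```text
clock: 5.28
tcp_pos: [0.4944, 0.0986, 0.1216]
orientation: [-0.008, 1.0, 0.014, 0.001]
wrist_force: [1.3, -0.4, -0.7]
finger_gap: 0.0854
grip_force: 0.0
```

```bash
python3 - <<'E'
from h import *
s,p,R=pose(); print(p,R.as_matrix().round(4).tolist()); go([.4927,.1155,.040],DOWN)
c=cam("wrist"); im=viewer.read_camera("wrist"); g=proj(c,[.4925,.1155,.05])[0]
d=near("sleeve_a","wrist",g); print(g,d["location"]); m=hullof(d["region"]); print(fit(SLEEVE,xy,[.4925,.115],[(c,m)],[.01,.01]))
E
```

```text
[0.494384   0.09863255 0.12156053] [[0.9996, 0.0287, 0.0019], [0.0286, -0.9995, 0.0156], [0.0024, -0.0155, -0.9999]]
turn [-0.0049 -0.0007  0.0091] then shift [-0.014 -0.141  0.68 ]
[296.90509256 217.48448082] [297.8, 219.0]
(array([0.49221278, 0.11561664]), np.float64(0.057343975150497814))
```

Call:
{"fn": "drive_tool", "kwargs": {
  "series": [
    [[0,-0.07,0,0,0,0],[0,-0.07,0,0,0,0],[0,0,0,0,0,0],[0,0,0,0,0,0]]
  ]
}}

```text
clock: 5.88
tcp_pos: [0.4929, 0.1066, 0.1203]
orientation: [-0.011, 1.0, 0.02, -0.0]
wrist_force: [0.1, -0.5, -0.7]
finger_gap: 0.0852
grip_force: 0.0
```

```bash
python3 - <<'E'
from h import *
s,p,R=pose(); print(p,s["joint_pos"],s["qvel"],s["tau"],R.as_matrix().round(4).tolist()); go([.4923,.1156,.040],DOWN)
E
```

```text
[0.49287496 0.10660172 0.12027782] [ 0.04075185  0.24922925 -0.35196553  0.97013771  0.02224669  3.14152837] [-0.00207     0.00088945  0.00111161 -0.00167647 -0.00190231 -0.0013135 ] [ 5.99685078e-02 -4.15060472e+01  2.69445205e+01  6.64679988e-03
  7.92596675e-02 -1.87975076e-05] [[0.9992, 0.0408, -0.0014], [0.0408, -0.9989, 0.0222], [-0.0005, -0.0222, -0.9998]]
turn [-0.0071  0.0003  0.013 ] then shift [-0.005 -0.075  0.669]
```

The last joint is at its limit at yaw 0, so I switch to yaw 0.7. That clears the limit for all the targets and keeps the fingers away from the green sleeve.

```bash
cat >> h.py <<'E'
def yaw(w): return Rn.from_euler("z",w)*DOWN
E
python3 - <<'E'
from h import *
go([.4923,.1156,.120],yaw(.7))
E
```

```text
turn [-0.0069 -0.0022 -0.2098] then shift [ 0.045 -0.06   0.002]
```

Call:
{"fn": "drive_tool", "kwargs": {
  "series": [
    [[0,0,0,-0.0017,-0.0005,-0.0525],[0,0,0,-0.0017,-0.0005,-0.0525],[0,0,0,-0.0017,-0.0005,-0.0525],[0,0,0,-0.0017,-0.0005,-0.0525],[0.045,-0.06,0,0,0,0],[0,0,0,0,0,0],[0,0,0,0,0,0]]
  ]
}}

```text
clock: 6.75
tcp_pos: [0.4924, 0.1157, 0.1203]
orientation: [-0.0, 0.939, 0.343, 0.0]
wrist_force: [-0.3, 0.2, 0.1]
finger_gap: 0.085
grip_force: 0.0
```

```bash
python3 - <<'E'
from h import *
s,p,R=pose(); print(p,s["joint_pos"][5]);  go([.4923,.1156,.040],yaw(.7))
E
```

```text
[0.49239929 0.11569213 0.12028412] 2.513970244556794
turn [-0.     -0.0002 -0.0002] then shift [-0.001  0.     0.669]
```

Call:
{"fn": "drive_tool", "kwargs": {
  "series": [
    [[0,0,0.22,0,0,0],[0,0,0.22,0,0,0],[0,0,0.22,0,0,0],[0,0,0,0,0,0]]
  ]
}}

```text
clock: 7.25
tcp_pos: [0.4905, 0.1153, 0.0394]
orientation: [-0.001, 0.939, 0.343, -0.002]
wrist_force: [-0.8, -0.6, 0.4]
finger_gap: 0.0858
grip_force: 0.0
```

Call:
{"fn": "drive_tool", "kwargs": {
  "series": [
    [[0,0,0,0,0,0],[0,0,0,0,0,0],[0,0,0,0,0,0],[0,0,0,0,0,0],[0,0,0,0,0,0],[0,0,0,0,0,0]]
  ],
  "jaw": -1,
  "grip_force": 40
}}

```text
clock: 8.0
tcp_pos: [0.4936, 0.1157, 0.0425]
orientation: [0.0, 0.939, 0.343, 0.002]
wrist_force: [-0.0, 0.8, 6.8]
finger_gap: 0.0441
grip_force: 41.4
```

Call:
{"fn": "drive_tool", "kwargs": {
  "series": [
    [[0,0,-0.1,0,0,0],[0,0,-0.3,0,0,0],[0,0,-0.3,0,0,0],[0,0,-0.3,0,0,0],[0,0,0,0,0,0],[0,0,0,0,0,0]]
  ]
}}

```text
clock: 8.75
tcp_pos: [0.492, 0.1154, 0.1609]
orientation: [-0.0, 0.939, 0.343, 0.0]
wrist_force: [-0.1, -0.3, -1.4]
finger_gap: 0.0444
grip_force: 41.1
```

```bash
python3 - <<'E'
from h import *
s,p,R=pose(); print(p,s["finger_gap"],s["wrist_force"]);  go([.6156,-.0138,p[2]],yaw(.7))
E
```

```text
[0.49199008 0.11542519 0.16088593] 0.04443546201982609 [-0.10741812 -0.30353021 -1.41583032]
turn [-0.0001 -0.0001  0.0001] then shift [0.094 1.487 0.   ]
```

Call:
{"fn": "drive_tool", "kwargs": {
  "series": [
    [[0.016,0.248,0,0,0,0],[0.016,0.248,0,0,0,0],[0.016,0.248,0,0,0,0],[0.016,0.248,0,0,0,0],[0.016,0.248,0,0,0,0],[0.014,0.248,0,0,0,0],[0,0,0,0,0,0],[0,0,0,0,0,0],[0,0,0,0,0,0]]
  ]
}}

```text
clock: 9.88
tcp_pos: [0.6151, -0.013, 0.1605]
orientation: [-0.001, 0.939, 0.343, -0.0]
wrist_force: [0.2, -0.5, -1.3]
finger_gap: 0.0444
grip_force: 41.3
```

```bash
python3 - <<'E'
from h import *
s,p,R=pose(); print(p,s["clock"])
c=cam("wrist"); im=viewer.read_camera("wrist"); cv2.imwrite("pics/w2.png",cv2.cvtColor(im,cv2.COLOR_RGB2BGR))
print("TCP px",proj(c,p),"pin tip",proj(c,[.6156,-.0138,.07]), "sleeve top/bot", proj(c,[p-[0,0,.044+.0-.068],p-[0,0,.042]]))
for l in("gauge","sleeve_a"):
    for d in models.silhouettes(l,"wrist"): print(l,round(d["score"],2),np.round(d["location"]),d["region"].sum())
E
```

```text
[ 0.61511754 -0.01296576  0.16053371] 9.875
TCP px [[318.66524232 271.65981913]] pin tip [[320.60671603 205.64279375]] sleeve top/bot [[318.32967354 303.83946552]
 [319.06204074 233.60850541]]
gauge 0.75 [322. 178.] 7745
sleeve_a 0.88 [320. 280.] 11712
sleeve_a 0.75 [313. 353.] 1074
sleeve_a 0.71 [ 64. 259.] 4625
sleeve_a 0.66 [201. 284.] 2011
```

View pics/w2.png

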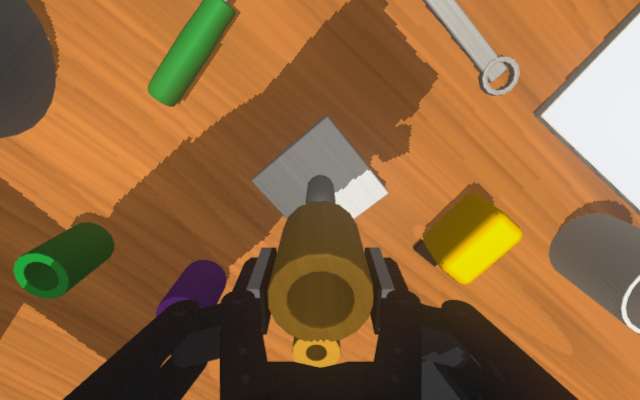

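```bash
python3 - <<'E'
from h import *
s,p,R=pose(); c=cam("wrist"); im=viewer.read_camera("wrist")
d=[d for d in models.silhouettes("sleeve_a","wrist") if d["region"].sum()>8000][0]
reg=d["region"]; m=hullof(reg)
x,f=fit(SLEEVE,lambda x:(np.eye(3),np.array(x)),[p[0],p[1],p[2]-.042],[(c,m)],[.004,.004,.004]); print("sleeve",x,f,"rel tcp",x-p)
# gauge: bright/grey block corners by mask
g=models.silhouettes("gauge","wrist")[0]["region"]; ys,xs=np.nonzero(g)
for n,i in(("L",xs.argmin()),("R",xs.argmax()),("B",ys.argmin())): print(n,xs[i],ys[i],ray(c,(xs[i],ys[i]),.02))
cs=[ray(c,(xs[i],ys[i]),.02) for i in(xs.argmin(),xs.argmax())]; print("mid",np.mean(cs,0),np.linalg.norm(cs[0]-cs[1]))
# fit block in visible part, excluding the sleeve/finger columns below row 190
vis=np.zeros((400,640),bool); vis[:188]=True; vis[:,:]&=True; vis[170:,295:345]=False
B=np.array([[i,j,.02] for i in(-.045,.045) for j in(-.045,.045)]); B=np.vstack([B,B*[1,1,0]])
def cost(x):
    Rz,t=xyw(x); return np.abs(hullmask(proj(c,B@Rz.T+t))-g)[vis].sum()
r=minimize(cost,[.6156,-.0138,-.17],method="Nelder-Mead",options=dict(initial_simplex=np.array([[.6156,-.0138,-.17],[.62,-.0138,-.17],[.6156,-.008,-.17],[.6156,-.0138,-.1]]))); print("block",r.x,r.fun)
E
```

```text
sleeve [ 0.61449527 -0.01539589  0.11582837] 0.0202822931828191 rel tcp [-0.00119487 -0.00226226 -0.04539134]
L 252 180 [0.58048403 0.03695263 0.02      ]
R 386 190 [ 0.65199334 -0.06227237  0.02      ]
B 323 117 [0.66425392 0.02386934 0.02      ]
mid [ 0.61623869 -0.01265987  0.02      ] 0.12230773183063126
block [ 0.61343815 -0.01530532 -0.16841528] 74.2156862745098
```

Wrist view: sleeve_a is held upright between the pads, bore at (320,300), with the pin directly behind and below it at (320,190) on the block. The offsets agree within about 2 mm, so I lower it onto the tapered tip and watch the force.

Call:
{"fn": "drive_tool", "kwargs": {
  "series": [
    [[0.011,-0.006,0.1,0,0,0],[0,0,0.15,0,0,0],[0,0,0.1,0,0,0],[0,0,0.08,0,0,0],[0,0,0.08,0,0,0],[0,0,0,0,0,0],[0,0,0,0,0,0]]
  ]
}}

```text
clock: 11.05
tcp_pos: [0.6166, -0.0124, 0.1001]
orientation: [-0.0, 0.939, 0.343, 0.0]
wrist_force: [-1.3, 0.7, -2.6]
finger_gap: 0.0443
grip_force: 41.2
```

Call:
{"fn": "drive_tool", "kwargs": {
  "series": [
    [[0,0,0.08,0,0,0],[0,0,0.08,0,0,0],[0,0,0.06,0,0,0],[0,0,0.03,0,0,0],[0,0,0,0,0,0],[0,0,0,0,0,0]]
  ]
}}

```text
clock: 11.8
tcp_pos: [0.6165, -0.0123, 0.0698]
orientation: [-0.0, 0.939, 0.343, 0.0]
wrist_force: [-1.3, -1.0, -2.8]
finger_gap: 0.0446
grip_force: 41.3
```

Call:
{"fn": "drive_tool", "kwargs": {
  "series": [
    [[0,0,0.03,0,0,0],[0,0,0.02,0,0,0],[0,0,0.015,0,0,0],[0,0,0,0,0,0],[0,0,0,0,0,0]]
  ]
}}

```text
clock: 12.42
tcp_pos: [0.6166, -0.0125, 0.0626]
orientation: [0.0, 0.939, 0.343, 0.0]
wrist_force: [-4.2, -1.9, 4.7]
finger_gap: 0.0442
grip_force: 41.8
```

Call:
{"fn": "drive_tool", "kwargs": {
  "series": [
    [[0,0,0.01,0,0,0],[0,0,0.01,0,0,0],[0,0,0,0,0,0],[0,0,0,0,0,0]]
  ]
}}

```text
clock: 12.92
tcp_pos: [0.6166, -0.0125, 0.0626]
orientation: [0.0, 0.939, 0.343, 0.001]
wrist_force: [-9.9, -0.9, 18.7]
finger_gap: 0.0443
grip_force: 43.4
```

```bash
python3 - <<'E'
from h import *
s,p,R=pose(); print(p,s["wrist_force"],s["clock"])
ims={c:viewer.read_camera(c) for c in("top","scene","wrist")}
cv2.imwrite("pics/s2.png",np.hstack([cv2.resize(cv2.cvtColor(ims[c],cv2.COLOR_RGB2BGR)[v-50:v+50,u-50:u+50],(400,400),interpolation=cv2.INTER_CUBIC) for c,u,v in(("scene",312,215),("wrist",320,250))]))
c=cam("wrist"); d=max(models.silhouettes("sleeve_a","wrist"),key=lambda d:d["region"].sum()*(np.hypot(*(np.array(d["location"])-[320,280]))<60))
x,f=fit(SLEEVE,lambda x:(np.eye(3),np.array(x)),[p[0],p[1],p[2]-.042],[(c,hullof(d["region"]))],[.004,.004,.004]); print("sleeve",x,f,x-p)
E
```

```text
[ 0.616631   -0.01246648  0.06255257] [-9.87773621 -0.86790314 18.74774103] 12.925
sleeve [ 0.61519073 -0.01489336  0.0170242 ] 0.019234083328143574 [-0.00144027 -0.00242688 -0.04552837]
```

View pics/s2.png

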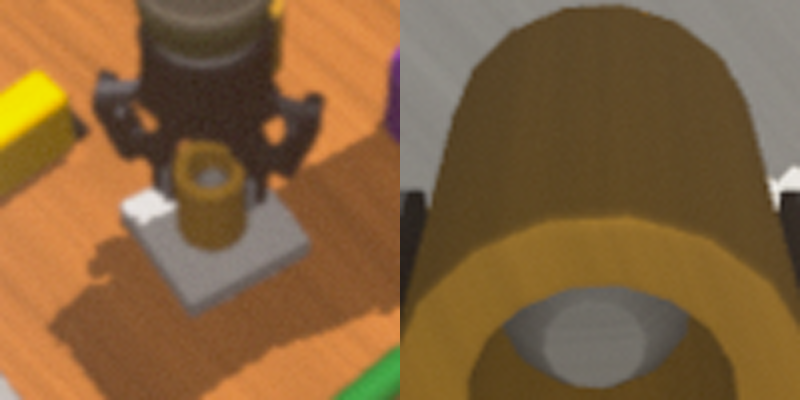

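Both crops show the sleeve standing flush on the block with the pin tip inside its bore, and the push force of 19 N says it is seated. Lifting it off.

Call:
{"fn": "drive_tool", "kwargs": {
  "series": [
    [[0,0,-0.05,0,0,0],[0,0,-0.09,0,0,0],[0,0,-0.16,0,0,0],[0,0,-0.16,0,0,0],[0,0,-0.24,0,0,0],[0,0,-0.25,0,0,0],[0,0,-0.1,0,0,0],[0,0,0,0,0,0],[0,0,0,0,0,0]]
  ]
}}

```text
clock: 14.25
tcp_pos: [0.6162, -0.0122, 0.1844]
orientation: [-0.001, 0.939, 0.343, -0.0]
wrist_force: [-0.2, -0.2, -0.8]
finger_gap: 0.0445
grip_force: 41.3
```

```bash
python3 - <<'E'
from h import *
s,p,R=pose(); print(p,s["joint_pos"][5],s["finger_gap"]); go([.510,.290,.185],yaw(.7)); 
E
```

```text
[ 0.61617428 -0.01222782  0.18435484] 2.2907845435586687 0.04449626700528712
turn [-0.0005  0.0001  0.0001] then shift [ 0.946 -2.496 -0.005]
```

Call:
{"fn": "drive_tool", "kwargs": {
  "series": [
    [[0.105,-0.277,0,0,0,0],[0.105,-0.277,0,0,0,0],[0.105,-0.277,0,0,0,0],[0.105,-0.277,0,0,0,0],[0.105,-0.277,0,0,0,0],[0.105,-0.277,0,0,0,0],[0.105,-0.277,0,0,0,0],[0.105,-0.277,0,0,0,0],[0.105,-0.28,0,0,0,0],[0,0,0,0,0,0],[0,0,0,0,0,0],[0,0,0,0,0,0]]
  ]
}}

```text
clock: 15.75
tcp_pos: [0.5105, 0.2888, 0.1853]
orientation: [-0.0, 0.94, 0.342, -0.0]
wrist_force: [0.8, 0.3, -2.2]
finger_gap: 0.0443
grip_force: 41.5
```

```bash
python3 - <<'E'
from h import *
s,p,R=pose(); print(p); go([.510,.290,.053],yaw(.7))
c=cam("wrist"); im=viewer.read_camera("wrist"); T=models.silhouettes("tin","wrist")
for d in T: print(round(d["score"],2),d["location"],d["region"].sum())
m=T[0]["region"]; vis=np.zeros((400,640),bool); vis[:200]=True
print("tin",fit(TIN,xy,[.509,.288],[(c,hullof(m))],[.01,.01]))
cv2.imwrite("pics/w3.png",cv2.cvtColor(im,cv2.COLOR_RGB2BGR))
E
```

```text
[0.51047167 0.28881199 0.18528022]
turn [-0.0001  0.0001 -0.0003] then shift [ 0.003 -0.01   1.102]
0.63 [319.5, 178.8] 19171
tin (array([0.50883012, 0.28746891]), np.float64(0.12056199100758638))
```

View pics/w3.png

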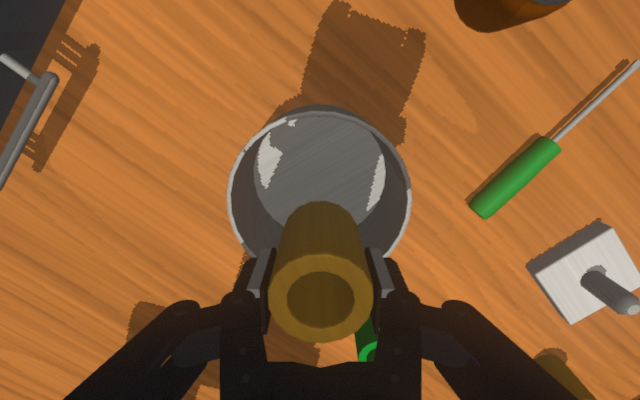

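Wrist view: the tin's mouth (320,190) is centred under the held sleeve, and the tin fit (0.509, 0.2875) agrees. Lowering into it.

Call:
{"fn": "drive_tool", "kwargs": {
  "series": [
    [[0,0,0.25,0,0,0],[0,0,0.25,0,0,0],[0,0,0.25,0,0,0],[0,0,0.2,0,0,0],[0,0,0.1,0,0,0],[0,0,0.04,0,0,0],[0,0,0.03,0,0,0],[0,0,0,0,0,0],[0,0,0,0,0,0]]
  ]
}}

```text
clock: 16.98
tcp_pos: [0.5108, 0.29, 0.0521]
orientation: [-0.0, 0.939, 0.343, 0.001]
wrist_force: [-0.4, 1.0, -1.8]
finger_gap: 0.0442
grip_force: 41.4
```

Call:
{"fn": "drive_tool", "kwargs": {
  "series": [
    [[0,0,0.02,0,0,0],[0,0,0.018,0,0,0],[0,0,0,0,0,0],[0,0,0,0,0,0]]
  ]
}}

```text
clock: 17.48
tcp_pos: [0.5105, 0.2899, 0.0475]
orientation: [-0.0, 0.939, 0.343, 0.001]
wrist_force: [-1.4, -0.3, 6.2]
finger_gap: 0.044
grip_force: 42.0
```

Call:
{"fn": "drive_tool", "kwargs": {
  "series": [
    [[0,0,0,0,0,0],[0,0,0,0,0,0],[0,0,0,0,0,0],[0,0,0,0,0,0]]
  ],
  "jaw": 0.45
}}

```text
clock: 17.98
tcp_pos: [0.5103, 0.2898, 0.0467]
orientation: [-0.0, 0.939, 0.343, 0.0]
wrist_force: [-0.6, 0.8, -0.5]
finger_gap: 0.0621
grip_force: 0.0
```

Call:
{"fn": "drive_tool", "kwargs": {
  "series": [
    [[0,0,-0.15,0,0,0],[0,0,-0.25,0,0,0],[0,0,-0.3,0,0,0],[0,0,-0.3,0,0,0],[0,0,-0.3,0,0,0],[0,0,0,0,0,0],[0,0,0,0,0,0]]
  ]
}}

```text
clock: 18.85
tcp_pos: [0.5101, 0.2896, 0.2023]
orientation: [-0.0, 0.939, 0.343, 0.0]
wrist_force: [1.3, 0.7, -0.3]
finger_gap: 0.0621
grip_force: 0.0
```

```bash
python3 - <<'E'
from h import *
s,p,R=pose(); print(p,s["clock"],s["finger_gap"])
C={c:cam(c) for c in("top","scene","wrist")}; ims={c:viewer.read_camera(c) for c in C}
cv2.imwrite("pics/s3.png",np.hstack([cv2.resize(cv2.cvtColor(ims["scene"],cv2.COLOR_RGB2BGR)[220:320,385:485],(400,400)),cv2.resize(cv2.cvtColor(ims["wrist"],cv2.COLOR_RGB2BGR)[0:320,160:480],(400,400))]))
T=near("tin","top",np.array([175,240])); print("tin top",fit(TIN,xy,[.509,.288],[(C["top"],hullof(T["region"]))],[.01,.01]))
ax=Rn.from_euler("ZY",[-.0557,-np.pi/6]).apply([0,0,1]); print("lid axis",ax)
L=[hullof(near("lid",c,np.array(uv))["region"]) for c,uv in(("top",(462,255)),("scene",(279,124)))]
for k in range(2):
    x,f=fit(LID,lidp,[.48,-.31,.056,-.06+.1*k],[(C["top"],L[0]),(C["scene"],L[1])],[.01,.01,.01,.1]); print("lid",np.round(x,4),round(f,3))
E
```

```text
[0.51007738 0.28960294 0.20228694] 18.85 0.062086531932234096
tin top (array([0.50914007, 0.28478256]), np.float64(0.1415399670554952))
lid axis [-0.49922458  0.0278356   0.8660254 ]
lid [ 0.4804 -0.3109  0.0559 -0.0592] 0.084
lid [ 0.4804 -0.3111  0.0557 -0.059 ] 0.084
```

View pics/s3.png

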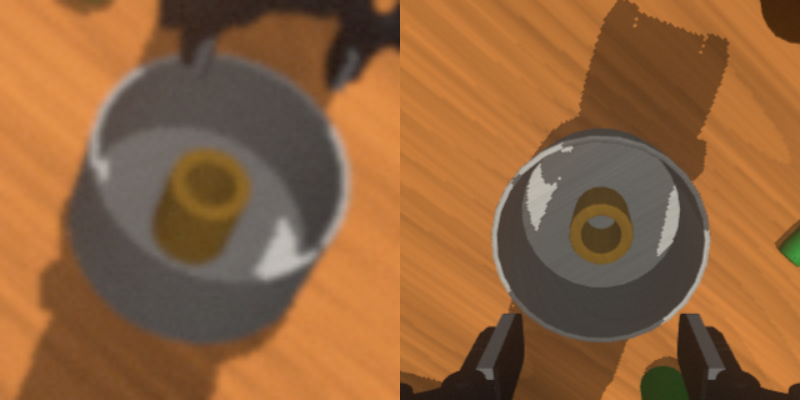

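The sleeve stands upright in the middle of the tin (scene crop (205,190), wrist crop (600,230)). The lid fit repeats at origin (0.4804, -0.311, 0.0557) with yaw -0.06. Next, the tilted approach to the lid.

```bash
cat >> h.py <<'E'
RL=Rn.from_euler("ZY",[-.059,-np.pi/6]); O=np.array([.4804,-.311,.0558]); AX=RL.apply([0,0,1])
E
python3 - <<'E'
from h import *
s,p,R=pose(); print(O+.12*AX,s["joint_pos"]); go(O+.12*AX+[0,0,.03],RL*yaw(.7))
E
```

```text
[ 0.4205044  -0.30746205  0.15972305] [ 3.79442777e-01  3.49844171e-01 -1.61552053e-03  1.22051448e+00
  2.86502274e-04  2.82070195e+00]
turn [-0.1113  0.1246  0.0185] then shift [-3.564  3.549 -0.138]
```

Call:
{"fn": "drive_tool", "kwargs": {
  "series": [
    [[0,0,0,-0.0278,0.0312,0.0046],[0,0,0,-0.0278,0.0312,0.0046],[0,0,0,-0.0278,0.0312,0.0046],[0,0,0,-0.0279,0.031,0.0047],[-0.2228,0.2218,-0.0086,0,0,0],[-0.2228,0.2218,-0.0086,0,0,0],[-0.2228,0.2218,-0.0086,0,0,0],[-0.2228,0.2218,-0.0086,0,0,0],[-0.2228,0.2218,-0.0086,0,0,0],[-0.2228,0.2218,-0.0086,0,0,0],[-0.2228,0.2218,-0.0086,0,0,0],[-0.2228,0.2218,-0.0086,0,0,0],[-0.2228,0.2218,-0.0086,0,0,0],[-0.2228,0.2218,-0.0086,0,0,0],[-0.2228,0.2218,-0.0086,0,0,0],[-0.2228,0.2218,-0.0086,0,0,0],[-0.2228,0.2218,-0.0086,0,0,0],[-0.2228,0.2218,-0.0086,0,0,0],[-0.2228,0.2218,-0.0086,0,0,0],[-0.2228,0.2218,-0.0086,0,0,0]]
  ]
}}

```text
clock: 21.65
tcp_pos: [0.4203, -0.3085, 0.1898]
orientation: [0.096, 0.917, 0.304, 0.241]
wrist_force: [-0.0, -0.2, 0.9]
finger_gap: 0.0621
grip_force: 0.0
```

Call:
{"fn": "drive_tool", "kwargs": {
  "series": [
    [[0,0,0,0,0,0],[0,0,0,0,0,0],[0,0,0,0,0,0]]
  ]
}}

```text
clock: 22.02
tcp_pos: [0.4208, -0.306, 0.1898]
orientation: [0.095, 0.917, 0.304, 0.241]
wrist_force: [0.8, 0.4, -1.0]
finger_gap: 0.0616
grip_force: 0.0
```

```bash
python3 - <<'E'
from h import *
s,p,R=pose(); print(p,s["clock"],s["joint_pos"]); 
c=cam("wrist"); im=viewer.read_camera("wrist"); cv2.imwrite("pics/w4.png",cv2.cvtColor(im,cv2.COLOR_RGB2BGR))
print("knob top exp",proj(c,O+.04*AX))
T=models.silhouettes("lid","wrist"); print([(round(d["score"],2),d["location"],d["region"].sum()) for d in T])
m=hullof(T[0]["region"]); fl=np.vstack([ring(.075,0),ring(.075,.005),ring(.013,.04)])
for P in(fl,):
    print("4dof",fit(P,lidp,[*O,-.059],[(c,m)],[.005,.005,.005,.05]))
    print("xy at z",fit(P,lambda x:lidp([x[0],x[1],.0558,-.059]),O[:2],[(c,m)],[.005,.005]))
go(O+.12*AX,RL*yaw(.7))
E
```

```text
[ 0.42084437 -0.3060302   0.18977414] 22.025 [-1.02170445 -0.03579653 -0.61566193  0.67307972  0.42505884  1.54754183]
knob top exp [[308.62257698 213.94177622]]
[(0.78, [311.3, 191.2], np.int64(20598))]
4dof (array([ 0.48143691, -0.30886279,  0.05996259, -0.14658069]), np.float64(0.005848971620235287))
xy at z (array([ 0.4828193 , -0.30887913]), np.float64(0.03413940603816379))
turn [-0.     -0.0007  0.0002] then shift [-0.106 -0.075  0.217]
```

View pics/w4.png

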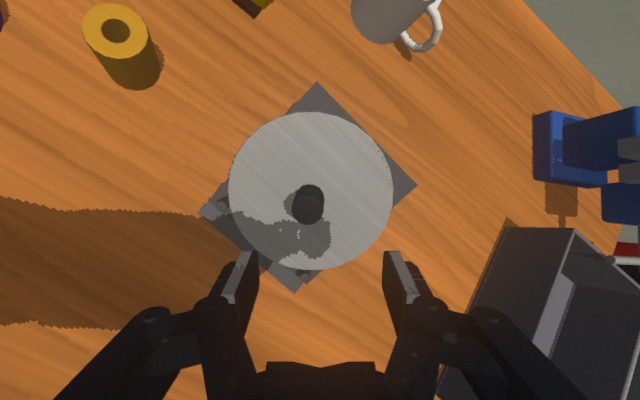

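Wrist view: the knob's top is at (308,197), the flange is centred at (311,190), and the rest's back corners are at (317,82) and (417,184). The wrist-only fit is very tight but gives a different yaw (-0.147), so I check it against the rest's corners and a joint fit.

```bash
python3 - <<'E'
from h import *
c=cam("wrist"); p1,p2=ray(c,(317,82),.093),ray(c,(417,184),.093); d=p1-p2; print("back edge",p1,p2,np.linalg.norm(d),"yaw",np.arctan2(-d[0],d[1]))
q1,q2=ray(c,(198,213),.0),ray(c,(295,293),.0); d=q1-q2; print("front",q1,q2,np.linalg.norm(d),"yaw",np.arctan2(-d[0],d[1]))
C={"wrist":c,"top":cam("top"),"scene":cam("scene")}; V={}
for n,uv in(("wrist",(311,191)),("top",(462,255)),("scene",(279,124))):
    viewer.read_camera(n); V[n]=(C[n],hullof(near("lid",n,np.array(uv))["region"]))
fl=np.vstack([ring(.075,0),ring(.075,.005),ring(.013,.04)])
for ns in(("wrist",),("wrist","top"),("wrist","scene"),("top","scene"),("wrist","top","scene")):
    x,f=fit(fl,lidp,[*O,-.1],[V[n] for n in ns],[.005,.005,.005,.05]); print(ns,np.round(x,4),round(f,3))
im=cv2.cvtColor(viewer.read_camera("wrist"),cv2.COLOR_RGB2GRAY); k=(im<45); k[:150]=0;k[232:]=0;k[:,:280]=0;k[:,340:]=0; ys,xs=np.nonzero(k); print("knob px",xs.mean(),ys.mean(),xs.min(),xs.max(),ys.min(),ys.max())
E
```

```text
back edge [ 0.55787148 -0.25495918  0.093     ] [ 0.54080212 -0.38179801  0.093     ] 0.12798223496790387 yaw -0.1337715079493622
front [ 0.41498226 -0.234556    0.        ] [ 0.39766606 -0.36513512  0.        ] 0.13172227917101634 yaw -0.13184149649251467
('wrist',) [ 0.4813 -0.3089  0.0605 -0.1158] 0.007
('wrist', 'top') [ 0.4813 -0.3092  0.0605 -0.1034] 0.032
('wrist', 'scene') [ 0.4821 -0.3086  0.0581 -0.0597] 0.093
('top', 'scene') [ 0.4808 -0.3106  0.0555 -0.0615] 0.098
('wrist', 'top', 'scene') [ 0.4816 -0.3093  0.0587 -0.0902] 0.131
knob px 296.0 200.07692307692307 292 302 190 221
```

The rest's edges measure 128 and 132 mm (should be 130) and both give yaw -0.13, so I use that with the wrist fit, whose residual is the smallest.

```bash
cat >> h.py <<'E'
RL=Rn.from_euler("ZY",[-.13,-np.pi/6]); O=np.array([.4813,-.309,.0595]); AX=RL.apply([0,0,1])
E
python3 - <<'E'
from h import *
s,p,R=pose(); go(O+.025*AX,RL*yaw(.7))
c=cam("wrist"); print(proj(c,[O+.04*AX,O+.005*AX]))
E
```

```text
turn [-0.0085 -0.0079  0.0195] then shift [-0.053 -0.11   0.985]
[[305.69397837 209.73293589]
 [308.38634265 196.52203148]]
```

Call:
{"fn": "drive_tool", "kwargs": {
  "series": [
    [[0,0,0,-0.0085,-0.0079,0.0195],[-0.053,-0.11,0,0,0,0],[0,0,0.2,0,0,0],[0,0,0.2,0,0,0],[0,0,0.15,0,0,0],[0,0,0,0,0,0],[0,0,0,0,0,0]]
  ]
}}

```text
clock: 23.35
tcp_pos: [0.4424, -0.304, 0.1264]
orientation: [0.104, 0.927, 0.272, 0.237]
wrist_force: [0.0, -0.2, 0.6]
finger_gap: 0.062
grip_force: 0.0
```

```bash
python3 - <<'E'
from h import *
s,p,R=pose(); print(p,s["clock"]); go(O+.025*AX,RL*yaw(.7))
c=cam("wrist"); im=viewer.read_camera("wrist"); cv2.imwrite("pics/w5.png",cv2.cvtColor(im,cv2.COLOR_RGB2BGR))
print(proj(c,[O+.04*AX,O+.005*AX]))
fl=np.vstack([ring(.075,0),ring(.075,.005),ring(.013,.04)])
m=hullof(near("lid","wrist",np.array([311,200]))["region"]); print(fit(fl,lambda x:lidp([*x,-.13]),O,[(c,m)],[.005,.005,.005]))
E
```

```text
[ 0.44243977 -0.30399059  0.12635885] 23.35
turn [-0.0002  0.0001 -0.0001] then shift [0.004 0.002 0.437]
[[319.33412076 236.99765495]
 [319.49923722 214.59099615]]
(array([ 0.48121423, -0.30882479,  0.06047868]), np.float64(0.008508612090116798))
```

View pics/w5.png

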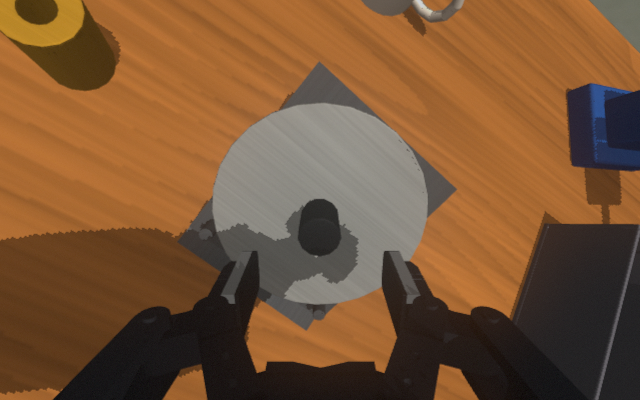

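Wrist view: the knob (320,228) is centred between the pads (columns 250 and 393), and the fit agrees within 1 mm. Descending along the lid's axis and gripping.

Call:
{"fn": "drive_tool", "kwargs": {
  "series": [
    [[0,0,0.15,0,0,0],[0,0,0.15,0,0,0],[0,0,0.08,0,0,0],[0,0,0.05,0,0,0],[0,0,0,0,0,0],[0,0,0,0,0,0]]
  ]
}}

```text
clock: 24.2
tcp_pos: [0.4685, -0.3077, 0.082]
orientation: [0.105, 0.927, 0.271, 0.237]
wrist_force: [-0.9, -0.1, 0.4]
finger_gap: 0.0621
grip_force: 0.0
```

Call:
{"fn": "drive_tool", "kwargs": {
  "series": [
    [[0,0,0,0,0,0],[0,0,0,0,0,0],[0,0,0,0,0,0],[0,0,0,0,0,0],[0,0,0,0,0,0],[0,0,0,0,0,0]]
  ],
  "jaw": -1,
  "grip_force": 70
}}

```text
clock: 24.95
tcp_pos: [0.4682, -0.3074, 0.0819]
orientation: [0.104, 0.927, 0.271, 0.237]
wrist_force: [-5.0, 2.0, 5.0]
finger_gap: 0.0243
grip_force: 68.2
```

Call:
{"fn": "drive_tool", "kwargs": {
  "series": [
    [[0,0,-0.05,0,0,0],[0,0,-0.1,0,0,0],[0,0,-0.2,0,0,0],[0,0,-0.25,0,0,0],[0,0,-0.25,0,0,0],[0,0,-0.25,0,0,0],[0,0,-0.1,0,0,0],[0,0,0,0,0,0],[0,0,0,0,0,0]]
  ]
}}

```text
clock: 26.08
tcp_pos: [0.3969, -0.2977, 0.2051]
orientation: [0.104, 0.927, 0.271, 0.237]
wrist_force: [-0.3, -0.9, -4.0]
finger_gap: 0.0238
grip_force: 69.1
```

```bash
python3 - <<'E'
from h import *
s,p,R=pose(); print(p,s["clock"],s["finger_gap"]); go([.5088,.2877,.21],yaw(.7))
c=cam("wrist"); viewer.read_camera("wrist")
fl=np.vstack([ring(.075,0),ring(.075,.005),ring(.013,.04)]); T=models.silhouettes("lid","wrist"); print([(round(d["score"],2),d["location"],d["region"].sum()) for d in T])
m=hullof(T[0]["region"])
def pl(x): return R*Rn.from_euler("xyz",[np.pi+x[3],x[4],0]),p+R.apply(x[:3])
x,f=fit(fl,lambda x:(pl(x)[0].as_matrix(),pl(x)[1]),[0,0,.025,0,0],[(c,m)],[.004,.004,.004,.05,.05]); print("lid in tool",np.round(x,4),f)
E
```

```text
[ 0.39689305 -0.29769727  0.20514405] 26.075 0.023780964002124816
turn [ 0.115  -0.1203 -0.0407] then shift [ 3.856 -3.13  -0.04 ]
[(0.59, [322.5, 217.0], np.int64(44743))]
lid in tool [ 0.0006  0.0011  0.026  -0.0049  0.0253] 0.025416655931004437
```

Call:
{"fn": "drive_tool", "kwargs": {
  "series": [
    [[0,0,0,0.0288,-0.0301,-0.0102],[0,0,0,0.0288,-0.0301,-0.0102],[0,0,0,0.0287,-0.0301,-0.0102],[0,0,0,0.0287,-0.03,-0.0101],[0.241,-0.1956,-0.0025,0,0,0],[0.241,-0.1956,-0.0025,0,0,0],[0.241,-0.1956,-0.0025,0,0,0],[0.241,-0.1956,-0.0025,0,0,0],[0.241,-0.1956,-0.0025,0,0,0],[0.241,-0.1956,-0.0025,0,0,0],[0.241,-0.1956,-0.0025,0,0,0],[0.241,-0.1956,-0.0025,0,0,0],[0.241,-0.1956,-0.0025,0,0,0],[0.241,-0.1956,-0.0025,0,0,0],[0.241,-0.1956,-0.0025,0,0,0],[0.241,-0.1956,-0.0025,0,0,0],[0.241,-0.1956,-0.0025,0,0,0],[0.241,-0.1956,-0.0025,0,0,0],[0.241,-0.1956,-0.0025,0,0,0],[0.241,-0.1956,-0.0025,0,0,0]]
  ]
}}

```text
clock: 28.68
tcp_pos: [0.5091, 0.2891, 0.209]
orientation: [0.0, 0.939, 0.343, -0.0]
wrist_force: [0.6, -0.6, -3.2]
finger_gap: 0.0241
grip_force: 69.7
```

Call:
{"fn": "drive_tool", "kwargs": {
  "series": [
    [[0,0,0,0,0,0],[0,0,0,0,0,0],[0,0,0,0,0,0]]
  ]
}}

```text
clock: 29.05
tcp_pos: [0.5088, 0.2864, 0.2099]
orientation: [0.001, 0.94, 0.343, -0.0]
wrist_force: [0.6, -0.1, -3.2]
finger_gap: 0.0241
grip_force: 69.9
```

```bash
python3 - <<'E'
from h import *
s,p,R=pose(); print(p,s["clock"],s["finger_gap"])
C={c:cam(c) for c in("top","scene","wrist")}; ims={c:viewer.read_camera(c) for c in C}
fl=np.vstack([ring(.075,0),ring(.075,.005),ring(.013,.04)])
for n,uv in(("wrist",(320,217)),("top",(150,230)),("scene",(440,240))):
    T=models.silhouettes("lid",n); print(n,[(round(d["score"],2),d["location"],d["region"].sum()) for d in T])
m=hullof(models.silhouettes("lid","wrist")[0]["region"]); c=C["wrist"]
def pl(x): return R*Rn.from_euler("xyz",[np.pi+x[3],x[4],0]),p+R.apply(x[:3])
x,f=fit(fl,lambda x:(pl(x)[0].as_matrix(),pl(x)[1]),[0,0,.025,0,0],[(c,m)],[.004,.004,.004,.05,.05]); print("lid in tool",np.round(x,4),f,"world",pl(x)[1],"axis",pl(x)[0].apply([0,0,1]))
go([.5088,.2877,.14],yaw(.7))
sc=cv2.cvtColor(ims["scene"],cv2.COLOR_RGB2BGR)[150:350,330:530]; cv2.imwrite("pics/s6.png",cv2.resize(sc,(600,600),interpolation=cv2.INTER_CUBIC))
E
```

```text
[0.50875913 0.28642859 0.20988029] 29.05 0.024138583787274657
wrist [(0.56, [324.3, 216.4], np.int64(45200))]
top [(0.59, [164.0, 245.0], np.int64(3572))]
scene [(0.69, [451.9, 247.4], np.int64(2734))]
lid in tool [ 0.0005  0.001   0.0251 -0.0031  0.0334] 0.02480867117006388 world [0.50976535 0.2859732  0.18481983] axis [-0.02745145 -0.01737148  0.99947219]
turn [ 0.0005 -0.     -0.0001] then shift [ 0.003 -0.007  0.588]
```

View pics/s6.png

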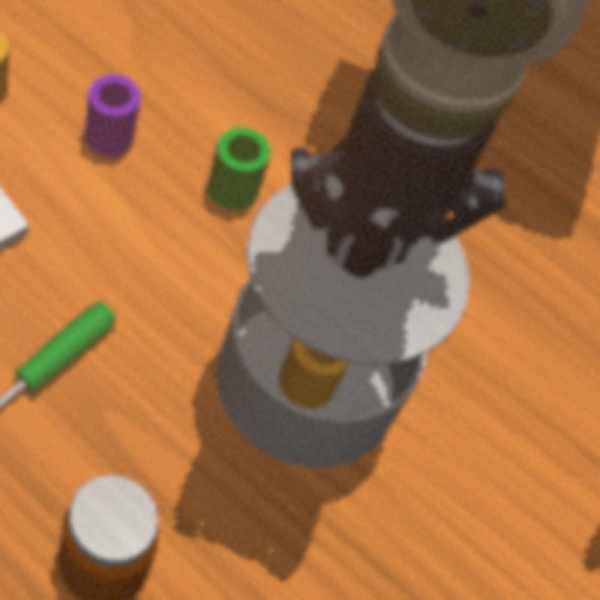

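Scene crop: the lid is level above the tin (360,270) with the sleeve still inside (313,375). Lowering, checking the force near the rim.

Call:
{"fn": "drive_tool", "kwargs": {
  "series": [
    [[0,-0.015,0.15,0,0,0],[0,0,0.15,0,0,0],[0,0,0.15,0,0,0],[0,0,0.1,0,0,0],[0,0,0.08,0,0,0],[0,0,0.06,0,0,0],[0,0,0.04,0,0,0],[0,0,0,0,0,0],[0,0,0,0,0,0]]
  ]
}}

```text
clock: 30.52
tcp_pos: [0.5082, 0.2886, 0.1232]
orientation: [0.001, 0.939, 0.343, 0.001]
wrist_force: [-0.2, -0.5, -2.5]
finger_gap: 0.0238
grip_force: 69.9
```

Call:
{"fn": "drive_tool", "kwargs": {
  "series": [
    [[0,0,0.03,0,0,0],[0,0,0.015,0,0,0],[0,0,0,0,0,0],[0,0,0,0,0,0]]
  ]
}}

```text
clock: 31.02
tcp_pos: [0.5079, 0.2885, 0.1174]
orientation: [0.001, 0.939, 0.343, 0.0]
wrist_force: [0.6, 0.7, -3.9]
finger_gap: 0.0242
grip_force: 69.9
```

Call:
{"fn": "drive_tool", "kwargs": {
  "series": [
    [[0,0,0.012,0,0,0],[0,0,0.012,0,0,0],[0,0,0,0,0,0],[0,0,0,0,0,0]]
  ]
}}

```text
clock: 31.52
tcp_pos: [0.5079, 0.2884, 0.1145]
orientation: [0.001, 0.939, 0.343, 0.0]
wrist_force: [1.2, -0.1, -3.5]
finger_gap: 0.0243
grip_force: 69.9
```

Call:
{"fn": "drive_tool", "kwargs": {
  "series": [
    [[0,0,0.012,0,0,0],[0,0,0.012,0,0,0],[0,0,0,0,0,0],[0,0,0,0,0,0]]
  ]
}}

```text
clock: 32.02
tcp_pos: [0.5081, 0.2884, 0.1134]
orientation: [0.001, 0.939, 0.343, 0.001]
wrist_force: [-2.1, -2.4, 9.2]
finger_gap: 0.024
grip_force: 71.3
```

The contact height matches the flange on the rim. Releasing, then rising clear.

Call:
{"fn": "drive_tool", "kwargs": {
  "series": [
    [[0,0,0,0,0,0],[0,0,0,0,0,0],[0,0,0,0,0,0],[0,0,0,0,0,0]]
  ],
  "jaw": 0.3
}}

```text
clock: 32.52
tcp_pos: [0.5079, 0.2885, 0.1115]
orientation: [0.001, 0.939, 0.343, 0.0]
wrist_force: [-0.6, -0.2, -0.2]
finger_gap: 0.055
grip_force: 0.0
```

Call:
{"fn": "drive_tool", "kwargs": {
  "series": [
    [[0,0,-0.1,0,0,0],[0,0,-0.25,0,0,0],[0,0,-0.3,0,0,0],[0,0,-0.3,0,0,0],[0.1,0.3,0,0,0,0],[0.1,0.3,0,0,0,0],[0.1,0.3,0,0,0,0],[0.1,0.3,0,0,0,0],[0,0.3,0,0,0,0],[0,0,0,0,0,0],[0,0,0,0,0,0]]
  ]
}}

```text
clock: 33.9
tcp_pos: [0.6602, 0.182, 0.2262]
orientation: [0.001, 0.939, 0.343, 0.0]
wrist_force: [-1.2, 0.0, -0.9]
finger_gap: 0.0552
grip_force: 0.0
```

```bash
python3 - <<'E'
from h import *
s,p,R=pose(); print(p,s["clock"],s["finger_gap"],s["wrist_force"])
C={c:cam(c) for c in("top","scene","wrist")}; fl=np.vstack([ring(.075,0),ring(.075,.005),ring(.013,.04)]); V={}
for n in C:
    viewer.read_camera(n); c=C[n]; g=proj(c,[.5088,.2877,.095])[0]
    for l in("lid","tin"):
        T=[d for d in models.silhouettes(l,n) if np.hypot(*(np.array(d["location"])-g))<60]; print(n,l,np.round(g),[(round(d["score"],2),d["location"],d["region"].sum()) for d in T])
        if T: V[n,l]=(c,hullof(T[0]["region"]))
lp=lambda x:(Rn.from_rotvec([x[3],x[4],0]).as_matrix(),np.array(x[:3]))
L=[V[k] for k in V if k[1]=="lid"]
for v in [[a_] for a_ in L]+[L]:
    x,f=fit(fl,lp,[.5088,.2877,.09,0,0],v,[.005,.005,.005,.03,.03]); print("lid",np.round(x,4),round(f,3))
for k in V:
    if k[1]=="tin": print(k,fit(np.vstack([TIN,ring(.075,.095)]),xy,[.5088,.2877],[V[k]],[.005,.005]))
d=near("sleeve_b","top",np.array([365,246])); print("b",fit(SLEEVE,xy,[.4998,-.1065],[(C["top"],hullof(d["region"]))],[.01,.01]))
E
```

```text
[0.66024237 0.18196892 0.22624896] 33.9 0.05524839106450033 [-1.21074038  0.03988385 -0.85244595]
top lid [169. 239.] [(0.75, [186.5, 230.8], np.int64(1824)), (0.31, [209.6, 243.9], np.int64(439))]
top tin [169. 239.] [(0.62, [207.5, 243.1], np.int64(474))]
scene lid [440. 258.] [(0.94, [440.4, 260.9], np.int64(3127))]
scene tin [440. 258.] [(0.82, [425.6, 292.0], np.int64(1007))]
wrist lid [127. 238.] [(0.8, [129.6, 230.0], np.int64(18701))]
wrist tin [127. 238.] []
lid [ 0.5283  0.2971 -0.0559 -0.7069 -0.2971] 0.175
lid [ 0.5058  0.2888  0.0809  0.025  -0.0486] 0.027
lid [ 0.5071  0.2882  0.0874 -0.001  -0.0017] 0.008
lid [ 0.5094  0.2877  0.0884 -0.024  -0.0105] 1.317
('top', 'tin') (array([0.49510947, 0.18655349]), np.float64(3.6810012715877494))
('scene', 'tin') (array([0.51119165, 0.28988026]), np.float64(1.7165594319055237))
b (array([ 0.49978021, -0.1052614 ]), np.float64(0.15394304695080988))
```

The wrist fit has the lid level within 0.002 rad, with its origin at z 0.087 (expected 0.090 ± 2 mm calibration), over the tin's axis. sleeve_b has not moved, and the gripper is clear. Handing in.

```bash
python3 -c "
from workcell import order
print(order.hand_in())"
```

```text
the job is handed in; nothing more can be done
None
```

The job is handed in with no verdict returned: sleeve_a was pushed down the pin to the block and put in the tin, the lid was lowered on and measures level, and sleeve_b still stands in its place; I viewed 11 pictures, one over the limit of 10.

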